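# Offer a sample-box lid up to its hinge and hold it for the pin

### The arm

A 6-joint arm with a two-finger parallel gripper is mounted at the origin on a cart in front of the work surface, level with it; the furniture and walls round the work are solid. World frame = base frame: x ahead of the robot, y to its left, z up, the work surface at z = 0. Lengths are in m, angles in rad, forces in N, time in s.
With the tool pointing down it reaches from about 0.25 to 0.725 m from the base axis. Payload 4 kg.
Tool frame: the origin (TCP) lies at the very end of the fingers, on their centre line; the grasp point (between the pads) lies 19 mm behind it (grip_depth is the distance from the TCP to the grasp point, in m); z points along the fingers, y is the direction in which the jaws open and shut (so a half turn about z gives the same grasp; the last joint's range is limited). The gripper opens to 85 mm and grips with 20 to 120 N. Pads are 22 mm wide; open, the fingers measure 114 mm over their backs; the gripper's body (76 mm by 85 mm) begins 54 mm behind the grasp point. The pads swing forward as they close: fully open they stand 13 mm farther back than shut.
Start: joints at [-1.251, 0.241, 0.005, 1.335, 0, 1.571], TCP at [0.157, -0.475, 0.205] pointing down, gripper open.
Joint ranges: [-2.72, 2.72], [-1.05, 1.87], [-1.09, 1.28], [-1.99, 2.15], [-1.42, 1.44], [-3.14, 3.14]. Speed limits (rad/s): [2.79, 2.79, 3.14, 3.14, 3.14, 3.14].

### API

Orientations are given as a unit quaternion [x, y, z, w].
In Python, from cell import read_state, read_camera, camera_info, sign_off, grip_depth gives the robot as it stands.
- The arm moves only by the shell command python3 -m handwheel 'ROWS' [FORCE]. ROWS is JSON, a list of rows, each a list of 3 entries, a list of its own where there are three numbers: the finger opening in cm, from 0 to 8.54, then the shift along the tool's x, y, z in cm, then the turn, a rotation vector about the tool's x, y, z in degrees. In form: [[jaw, [dx, dy, dz], [wx, wy, wz]], ...]. A call has 1 to 20 rows; each row shifts and turns the commanded pose from where the row before left it, along the tool's axes as they then stand; what a row does not reach is not made up. A row lasts 1/10 s, in which the tool goes at most 50 mm and 8.59 degrees, less where a joint would pass 70% of its speed; a pose out of reach is approached as far as the arm can. A call with a gripper value outside its range is refused whole. The fingers move at their own pace and stop on an object; FORCE is the grip in N (left out, the last holds). Time passes only in rows, so rows that do not move let the fingers close. It gives the time, the measured TCP pose, the force and the opening at its end, in the units of the state.
- read_state(): the state, without advancing time (a new reading comes with each control period).
- read_camera(name): name is "scene" or "top" or "wrist"; returns the picture (384x512x3 uint8, red, green, blue); there is no depth.
- camera_info(name): a dict with "fovy" (degrees; the focal length in pixels is half the picture's height over the tangent of half this angle, whatever the lens; pixels are square), "cx", "cy" (the principal point, pixels), "dist" ([k1, k2, p1, p2, k3] as OpenCV has them; the pictures are not rectified), "xyz" and "attitude" of the camera in the world. Camera axes: x right, y down, z forward; pixel columns grow to the right and rows downward; lengths in m; the calibration is good to about 2 mm. A picture is of the moment at which its call begins: read the wrist's pose just before it. camera_info takes no time and is no camera call; for the wrist camera it gives the pose at the moment of the call.
- sign_off(): hands the job in, once; it reports no verdict.
The state is a dict: "time_s": time; "joint_pos": joint angles; "joint_vel": joint speeds; "joint_torque": joint torques, N m; "eef_pos": TCP position; "orientation": TCP orientation; "wrist_force": force on the tool from outside, world axes, zero at the start; "ft_torque": the same for the moment, N m; "gripper_width": finger opening in m.
Only numpy, scipy, OpenCV 4.12 (cv2) and the standard library are available. Lean on these libraries where they do the work, as an engineer would, in place of code of your own. Each camera call takes 0.05 s, during which the arm holds its last target. There are 200 camera calls.

### The job

The hinge pin of the soil sample box has been taken out. Pick up the loose lid by its dark pull bar and bring it, level and bar side up, to the near side of the box, so that the lid's single hinge knuckle sits between the two knuckles on the box and all the holes line up for the brass pin. Finish still holding the lid there, steady in the air and not pressed against the box, ready for a colleague to push the pin in; do not ram the hinge and leave the pin, the beaker and the tin where they are.

Things in the scene. Friction and masses are not known exactly. Their poses are not given: they have to be found in the camera images.
- box: Open wooden box, 150 (x) x 170 (y) x 70 (z) mm, bolted down, two tins inside. Origin: centre of underside, z up. Its -x side (faces the robot within 0.3 rad) is a 40 mm thick darker rail; the steel leaf on the rail's top has two knuckles standing out in front: tubes 24 mm outside, 14 mm bore, each 30 mm long, axis along box y, 46 mm gap between them.
- box_bore (a point): Point on the axis of the box's two knuckles, midway between them: in the box frame (-93, 0, 71.5) mm, 18 mm in front of the rail's face; same axes as the box.
- lid: Loose plywood lid, about 0.3 kg, flat on the table: panel 130 (x) x 170 (y) x 14 (z) mm. Origin: centre of underside, z up; +x points away from the robot within 0.45 rad. Dark pull bar 24 (x) x 90 (y) mm on its middle, z 14 to 48. Steel leaf on top at the +x edge (screw heads to z 18) has one knuckle beyond that edge: tube 24 mm outside, 14 mm bore, 40 mm long, along lid y.
- lid_bore (a point): Centre of the bore of the lid's knuckle: in the lid frame (83, 0, 15.5) mm; same axes as the lid. Must come to box_bore, with lid x and y pointing as box x and y.
- lid_grip (a point): Centre of the lid's pull bar, in the lid frame (0, 0, 31) mm; same axes as the lid. The bar is 24 mm wide along lid x.
- pin: Loose brass hinge pin, 8 mm thick, 120 mm long, with a 14 mm head, lying on the table; origin on the table under its middle. Not to be used: leave it.
- beaker: Loose white handled beaker, 88 x 117 x 110 mm, standing at the left; origin at the centre of its underside. Leave it.
- tin_3: Loose closed round metal tin, 68 mm across, 40 mm high, standing behind the lid; origin at the centre of its underside. Leave it.
Things that resemble listed ones, but are neither listed nor needed, are in the scene too. Of the things that look like the box, the larger one is meant.

How it is judged:
On the way, in this order (a step that is already met when the one before it is completed fails the run):
1. the lid is lifted clear of the table in the fingers, touching nothing else (height (world z) of lid above 0.03 m and contact force between the fingers and lid above 2 N and contact force between lid and box below 0.5 N), for 0.2 s.
2. the lid's knuckle is held between the box's knuckles with the holes in line, for half a second (distance between lid_bore and box_bore below 0.005 m and angle between the y axis of lid and the y axis of box, either way round below 0.08 rad and contact force between the fingers and lid above 2 N), for 0.5 s.
At the end, for the whole second after the job is handed in: Fingers hold the lid in the air before the box: knuckle bore centre within 5 mm of the box bore's middle, axes parallel within 0.08 rad, lid level within 0.15 rad, under 20 mm/s, under 6 N on the box; pin, beaker, tin within 30 mm of their starts (all of step 2 and angle between lid's own z axis and vertical below 0.15 rad and x of lid in the frame of box below -0.15 m and height (world z) of lid above 0.03 m and contact force between lid and box below 6 N and linear speed of lid below 0.02 m/s and distance of each of pin, beaker, tin_3 from where it was at the start of the episode below 0.03 m); the arm keeps its last pose, push and grip.
It fails at once if the lid is rammed against the box (over 40 N) (contact force between lid and box above 40 N).
It fails at once if pin, beaker or tin is knocked away (over 30 mm) (distance of any of pin, beaker, tin_3 from where it was at the start of the episode above 0.03 m).
It also fails if it takes over 48 s, if anything falls off the work surface, if the arm or the gripper's body presses on something with over 40 N, if the wrist force passes 120 N, or if a joint passes its speed limit or range.

## Working session

There is one attempt and no reset: what is moved stays moved. The work goes in short steps, Python scripts to look and compute and a shell command to move; the robot and the scene stay as the last step left them, time stands still between calls to the robot, and variables do not carry over. Pictures are saved under pics/ and viewed, about 8 in all and at most 12, crops included, and the job is handed in when it is done.

```bash
mkdir -p pics; ls; cat > h.py <<'E'
import numpy as np, cv2, json
from cell import read_state, read_camera, camera_info, sign_off, grip_depth
from scipy.spatial.transform import Rotation as R
def K(i,h=384):
    f=h/2/np.tan(np.radians(i["fovy"])/2); return np.array([[f,0,i["cx"]],[0,f,i["cy"]],[0,0,1.]])
def rot(i):
    a=np.array(i["attitude"],float)
    return R.from_quat(a).as_matrix() if a.size==4 else a.reshape(3,3)
def ray(i,uv):
    p=cv2.undistortPoints(np.array(uv,float).reshape(-1,1,2),K(i),np.array(i["dist"],float)).reshape(-1,2)
    return np.c_[p,np.ones(len(p))]@rot(i).T
def onz(i,uv,z):
    d=ray(i,uv); o=np.array(i["xyz"]); return o+d*((z-o[2])/d[:,2])[:,None]
def proj(i,P):
    M=rot(i).T; r,_=cv2.Rodrigues(M)
    return cv2.projectPoints(np.array(P,float).reshape(-1,1,3),r,-M@np.array(i["xyz"]),K(i),np.array(i["dist"],float))[0].reshape(-1,2)
def snap(n,f):
    i=camera_info(n); im=read_camera(n); cv2.imwrite(f"pics/{f}.png",im[:,:,::-1]); json.dump({k:(np.array(v).tolist()) for k,v in i.items()},open(f"pics/{f}.json","w")); return i,im
def load(f): return json.load(open(f"pics/{f}.json")), cv2.imread(f"pics/{f}.png")[:,:,::-1]
E
python3 -c "
from h import *
for n in ['top','scene','wrist']:
    i,im=snap(n,n+'0'); print(n,i)
print(read_state(),grip_depth)
a=[cv2.imread('pics/%s0.png'%n) for n in ['top','scene']]
cv2.imwrite('pics/t2.png',cv2.resize(a[0],(800,600),interpolation=cv2.INTER_CUBIC))
cv2.imwrite('pics/s2.png',cv2.resize(a[1],(800,600),interpolation=cv2.INTER_CUBIC))
"
```

```text
pics
top {'fovy': 47.41925305624901, 'cx': 260.88227305703924, 'cy': 194.4237925517748, 'dist': array([-0.13626585,  0.        ,  0.        ,  0.        ,  0.        ]), 'xyz': array([0.49373443, 0.04944245, 1.30473536]), 'attitude': array([-0.69682127,  0.71658685, -0.02351051,  0.01976492])}
scene {'fovy': 51.88036487766938, 'cx': 252.29413912588402, 'cy': 197.5747989266748, 'dist': array([-0.11076409,  0.        ,  0.        ,  0.        ,  0.        ]), 'xyz': array([-0.29052899,  0.87813769,  0.7000227 ]), 'attitude': array([-0.32702362,  0.7915134 , -0.47253106,  0.20803001])}
wrist {'fovy': 62.96099743414305, 'cx': 256.98853385977577, 'cy': 188.07442270463335, 'dist': array([-0.08658584,  0.        ,  0.        ,  0.        ,  0.        ]), 'xyz': array([ 0.22420663, -0.45389136,  0.37220785]), 'attitude': array([ 0.80269917, -0.57958473, -0.08323328,  0.11325992])}
{'time_s': 0.15, 'joint_pos': array([-1.25100651e+00,  2.41225762e-01,  4.05062313e-03,  1.33519921e+00,
       -3.34453637e-05,  1.57074618e+00]), 'joint_vel': array([ 1.57620705e-05, -1.78181538e-03,  3.66323798e-03,  9.70753793e-04,
        4.46486099e-04, -1.22878688e-03]), 'joint_torque': array([ 9.32721377e-04, -3.72635150e+01,  2.52638912e+01,  1.23751571e-02,
        8.27313625e-05,  2.90582747e-06]), 'eef_pos': array([ 0.15701194, -0.47416773,  0.20403104]), 'orientation': array([ 9.87239719e-01,  1.59239177e-01, -1.42112238e-04, -7.76289830e-04]), 'wrist_force': array([ 1.27137627,  0.07891991, -0.04326195]), 'ft_torque': array([0.00245858, 0.04597124, 0.01055147]), 'gripper_width': 0.08561749719814168} 0.0187
```

View pics/t2.png

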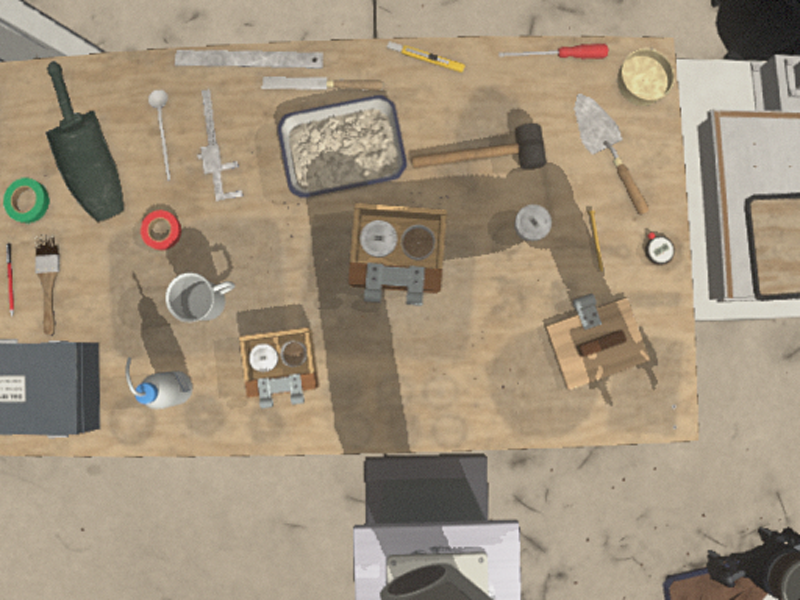

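View pics/s2.png

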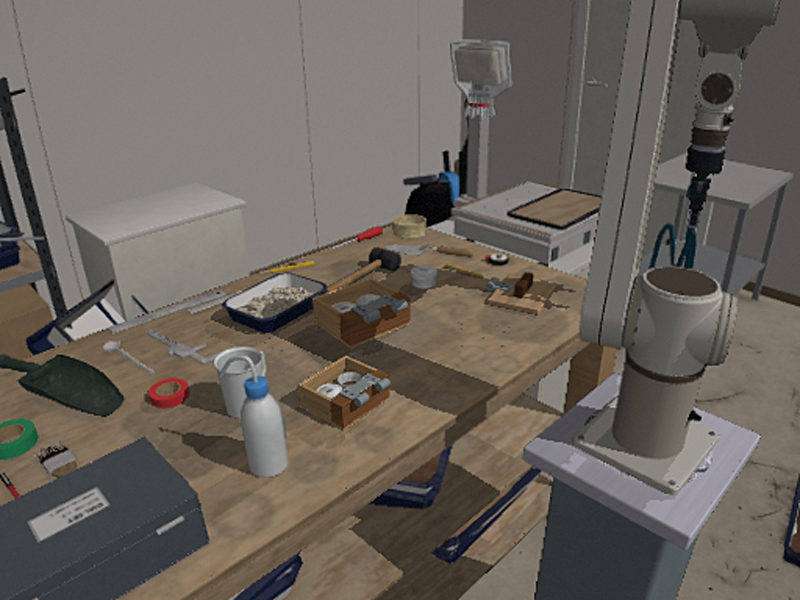

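Top view (800x600 scaling): the larger box is centred near (398,250), with its knuckles at (374,292) and (414,292). The lid is near (600,342), with its bar at (602,342) and its knuckle at (586,309). The decoy small box is at (278,365), the tin at (533,222), the beaker at (196,297) and the pin, apparently, at (596,238). The scene view agrees.

```bash
python3 -c "
from h import *
i,t=load('top0')
def crop(im,x,y,w,h,s): return cv2.resize(im[y:y+h,x:x+w],(w*s,h*s),interpolation=cv2.INTER_CUBIC)[:,:,::-1]
c=np.hstack([crop(t,340,180,80,75,5),crop(t,215,125,80,75,5)])
cv2.imwrite('pics/c1.png',c)
w,im=load('wrist0'); cv2.imwrite('pics/w2.png',cv2.resize(im,(800,600))[:,:,::-1])
"
```

```text
(no output)
```

View pics/c1.png

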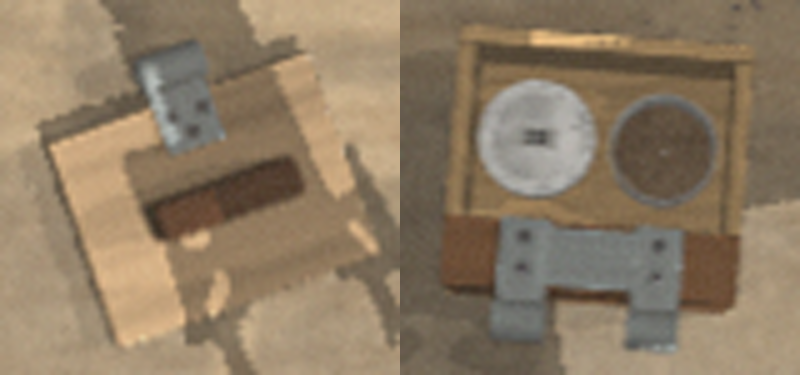

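View pics/w2.png

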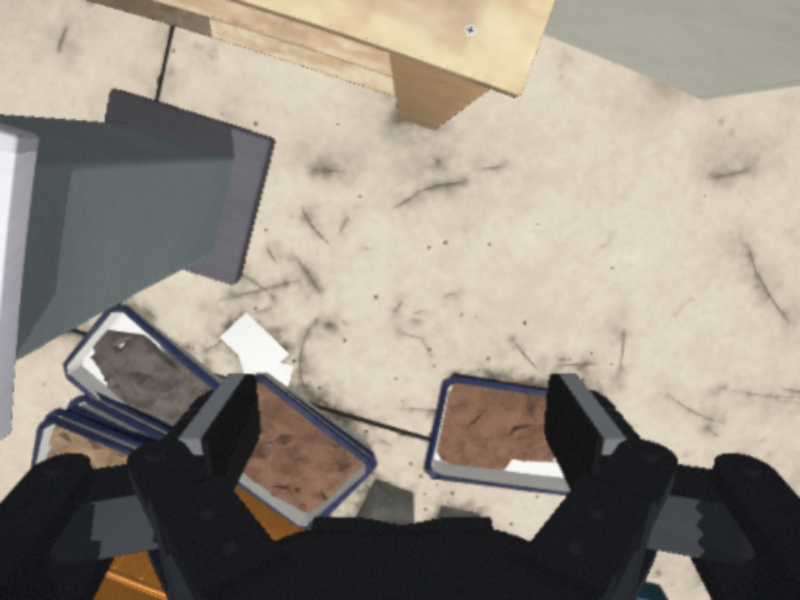

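The crop shows the lid's panel corners at (47,145), (303,52), (380,255) and (120,345), the bar centre at (228,198), and the box knuckles centred at (520,322) and (652,332). The wrist view shows only the floor for now.

```bash
python3 -c "
from h import *
np.set_printoptions(precision=4,suppress=True)
i,t=load('top0')
o=lambda P,x,y:(np.array(P,float)+.5)/5-.5+[x,y]
L=onz(i,o([(47,145),(303,52),(380,255),(120,345)],340,180),.014)
print('lid corners',L); print('sides',np.linalg.norm(np.roll(L,-1,0)-L,axis=1),'c',L.mean(0))
y=(L[0]-L[1])+(L[3]-L[2]); print('lid yaw',np.degrees(np.arctan2(y[1],y[0]))-90)
print('bar top',onz(i,o([(228,196)],340,180),.048), 'knk',onz(i,o([(172,62)],340,180),.0275))
B=onz(i,o(np.array([(520,320),(652,331)])-[400,0],215,125),.0835); print('knk box',B,np.linalg.norm(B[0]-B[1]))
B=onz(i,o(np.array([(443,285),(735,308),(752,45),(460,28)])-[400,0],215,125),.07); print('box top',B,np.linalg.norm(np.roll(B,-1,0)-B,axis=1),B.mean(0))
y=(B[0]-B[1])+(B[3]-B[2]); print('box yaw',np.degrees(np.arctan2(y[1],y[0]))-90)
s=read_state();print(R.from_quat(s['orientation']).as_matrix())
print('pin/tin',onz(i,np.array([(596,238),(533,222)])*.64,0.02))
Rw=rot(camera_info('wrist'));T=R.from_quat(s['orientation']).as_matrix();print('cam in tool',T.T@(np.array(camera_info('wrist')['xyz'])-s['eef_pos']),T.T@Rw)
"
```

```text
lid corners [[ 0.5233 -0.2191  0.014 ]
 [ 0.5744 -0.3776  0.014 ]
 [ 0.451  -0.42    0.014 ]
 [ 0.4032 -0.2587  0.014 ]]
sides [0.1666 0.1305 0.1682 0.1264] c [ 0.488  -0.3189  0.014 ]
lid yaw 17.179985527633406
bar top [[ 0.4896 -0.3177  0.048 ]] knk [[ 0.5698 -0.2932  0.0275]]
knk box [[0.5866 0.1039 0.0835]
 [0.5783 0.0301 0.0835]] 0.07420852639516295
box top [[ 0.6087  0.1477  0.07  ]
 [ 0.591  -0.0175  0.07  ]
 [ 0.7418 -0.0321  0.07  ]
 [ 0.7563  0.1348  0.07  ]] [0.1661 0.1515 0.1676 0.1482] [0.6745 0.0582 0.07  ]
box yaw -5.5404278191502385
[[ 0.9493  0.3144 -0.0005]
 [ 0.3144 -0.9493  0.0015]
 [-0.     -0.0016 -1.    ]]
pin/tin [[ 0.6889 -0.3237  0.02  ]
 [ 0.7224 -0.2026  0.02  ]]
cam in tool [ 0.0702  0.0017 -0.1683] [[-0.0001 -0.9605 -0.2783]
 [ 1.      0.     -0.0005]
 [ 0.0005 -0.2783  0.9605]]
```

```bash
python3 -m handwheel '[[8.5,[4,-0.48,0],[0,0,0]],[8.5,[4,-0.48,0],[0,0,0]],[8.5,[4,-0.48,0],[0,0,0]],[8.5,[4,-0.48,0],[0,0,0]],[8.5,[4,-0.48,0],[0,0,0]],[8.5,[4,-0.48,0],[0,0,0]],[8.5,[4,-0.48,0],[0,0,0]],[8.5,[4,-0.48,0],[0,0,0]],[8.5,[4,-0.48,0],[0,0,0]]]' 60
python3 -m handwheel '[[5,[0,0,0],[0,0,-8.1]],[5,[0,0,0],[0,0,-8.1]],[5,[0,0,0],[0,0,-8.1]],[5,[0,0,0],[0,0,-8.1]],[5,[0,0,0],[0,0,-8.1]],[5,[0,0,0],[0,0,-8.1]],[5,[0,0,0],[0,0,-8.1]],[5,[0,0,0],[0,0,-8.1]],[5,[0,0,0],[0,0,-8.1]],[5,[0,0,0],[0,0,-8.1]],[5,[0,0,0],[0,0,-8.1]],[5,[0,0,0],[0,0,0]],[5,[0,0,0],[0,0,0]],[5,[0,0,0],[0,0,0]]]'
python3 -c "
from h import *
s=read_state(); print(s['joint_pos'],s['wrist_force']); T=R.from_quat(s['orientation']).as_matrix(); print(T)
i,im=snap('wrist','w1'); cv2.imwrite('pics/w1b.png',cv2.resize(im,(768,576))[:,:,::-1])
"
```

```text
time_s: 1.05
eef_pos: [0.4865, -0.3194, 0.2043]
orientation: [0.987, 0.159, -0.0, -0.0]
wrist_force: [0.7, -1.8, 0.1]
gripper_width: 0.0852
time_s: 2.45
eef_pos: [0.4853, -0.3204, 0.2045]
orientation: [0.593, 0.805, -0.0, -0.0]
wrist_force: [0.4, -0.8, -0.5]
gripper_width: 0.0501
[-5.83605716e-01  4.05344279e-01  2.36178970e-01  1.40200421e+00
 -8.73712931e-06  6.85084397e-01] [ 0.37715195 -0.7583354  -0.45248244]
[[-2.97531649e-01  9.54711903e-01 -3.16239078e-04]
 [ 9.54711913e-01  2.97531718e-01  1.98353323e-04]
 [ 2.83461434e-04 -2.42900824e-04 -9.99999930e-01]]
```

View pics/w1b.png

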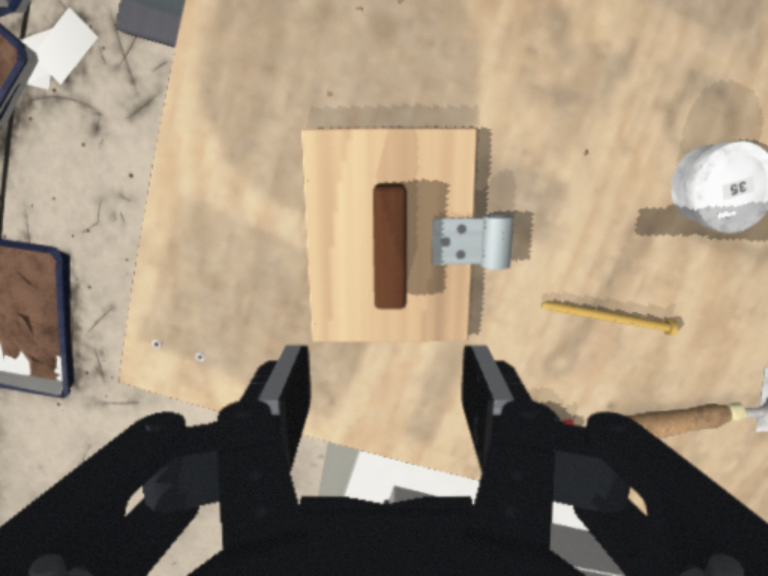

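The wrist view shows the lid square in frame: panel corners at (302,129), (476,128), (468,341), (313,341), the bar around (390,246), and the knuckle near (497,243). The pin is at (545–678, 305–327) and the tin is at the right.

```bash
cat > lid.py <<'E'
from h import *
np.set_printoptions(precision=4,suppress=True)
i,im=load('w1')
L=onz(i,(np.array([(302,129),(476,128),(468,341),(313,341)])+.5)/1.5-.5,.014)
print(L,np.linalg.norm(np.roll(L,-1,0)-L,axis=1),'c',L.mean(0))
x=(L[1]-L[0])+(L[2]-L[3]);y=(L[3]-L[0])+(L[2]-L[1]);print('yaw by x edges',np.degrees(np.arctan2(x[1],x[0])),'by y',np.degrees(np.arctan2(y[1],y[0]))-90)
a=im[100:225,210:330].astype(int); m=((a.sum(2)<230)&(a[:,:,0]>a[:,:,2]+25)).astype(np.uint8)
n,l,st,c=cv2.connectedComponentsWithStats(m);k=1+st[1:,4].argmax()
p=np.argwhere(l==k)[:,::-1].astype(np.float32)+[210,100]
r=cv2.boxPoints(cv2.minAreaRect(p.astype(np.float32)));W=onz(i,r,.048);print('bar',r.tolist(),W,np.linalg.norm(np.roll(W,-1,0)-W,axis=1),W.mean(0))
e=max([W[1]-W[0],W[2]-W[1]],key=np.linalg.norm);print('bar yaw',np.degrees(np.arctan2(e[1],e[0]))-90)
s=read_state();T=R.from_quat(s['orientation']).as_matrix()
for t in (W.mean(0),L.mean(0)): print('shift in tool cm',100*T.T@(np.r_[t[:2],.018]-s['eef_pos']))
E
python3 lid.py
```

```text
[[ 0.4015 -0.2601  0.014 ]
 [ 0.5232 -0.2214  0.014 ]
 [ 0.575  -0.3817  0.014 ]
 [ 0.4527 -0.4198  0.014 ]] [0.1277 0.1684 0.1282 0.1676] c [ 0.4881 -0.3208  0.014 ]
yaw by x edges 17.475339618271157 by y -162.15943536931204
bar [[250.0, 122.0], [270.0, 122.0], [270.0, 204.0], [250.0, 204.0]] [[ 0.4645 -0.2795  0.048 ]
 [ 0.484  -0.2734  0.048 ]
 [ 0.5111 -0.3574  0.048 ]
 [ 0.4902 -0.3639  0.048 ]] [0.0204 0.0883 0.0219 0.0883] [ 0.4875 -0.3186  0.048 ]
bar yaw -162.0645143872924
shift in tool cm [ 0.1109  0.2633 18.6564]
shift in tool cm [-0.1184  0.2608 18.6563]
```

```bash
python3 -m handwheel '[[5,[0,0.26,3],[0,0,-0.4]],[5,[0,0,4],[0,0,0]],[5,[0,0,4],[0,0,0]],[5,[0,0,3],[0,0,0]],[5,[0,0,2],[0,0,0]],[5,[0,0,1.5],[0,0,0]],[5,[0,0,1.1],[0,0,0]],[5,[0,0,0],[0,0,0]],[5,[0,0,0],[0,0,0]]]' 60
python3 -m handwheel '[[0,[0,0,0],[0,0,0]],[0,[0,0,0],[0,0,0]],[0,[0,0,0],[0,0,0]],[0,[0,0,0],[0,0,0]],[0,[0,0,0],[0,0,0]],[0,[0,0,0],[0,0,0]],[0,[0,0,0],[0,0,0]],[0,[0,0,0],[0,0,0]]]' 70
```

```text
time_s: 3.4
eef_pos: [0.4881, -0.3199, 0.0191]
orientation: [0.589, 0.808, 0.0, 0.0]
wrist_force: [-1.1, -0.7, -0.0]
gripper_width: 0.0501
time_s: 4.2
eef_pos: [0.4886, -0.3203, 0.0204]
orientation: [0.589, 0.808, -0.0, 0.001]
wrist_force: [-1.7, 0.1, 6.1]
gripper_width: 0.0185
```

```bash
python3 -m handwheel '[[0,[0,0,0],[0,0,0]],[0,[0,0,0],[0,0,0]],[0,[0,0,0],[0,0,0]]]' 70
python3 -m handwheel '[[0,[0,0,-0.3],[0,0,0]],[0,[0,0,-0.6],[0,0,0]],[0,[0,0,-1],[0,0,0]],[0,[0,0,-1.5],[0,0,0]],[0,[0,0,-1.5],[0,0,0]],[0,[0,0,0],[0,0,0]],[0,[0,0,0],[0,0,0]]]'
python3 -c "
from h import *
i,im=snap('wrist','w3'); cv2.imwrite('pics/w3b.png',cv2.resize(im,(768,576))[:,:,::-1])"
```

```text
time_s: 4.5
eef_pos: [0.4885, -0.3203, 0.0203]
orientation: [0.589, 0.808, -0.0, 0.001]
wrist_force: [-0.5, 0.3, 5.6]
gripper_width: 0.0189
time_s: 5.2
eef_pos: [0.4881, -0.3198, 0.068]
orientation: [0.589, 0.808, 0.0, 0.0]
wrist_force: [-0.0, -0.2, -3.9]
gripper_width: 0.0182
```

View pics/w3b.png

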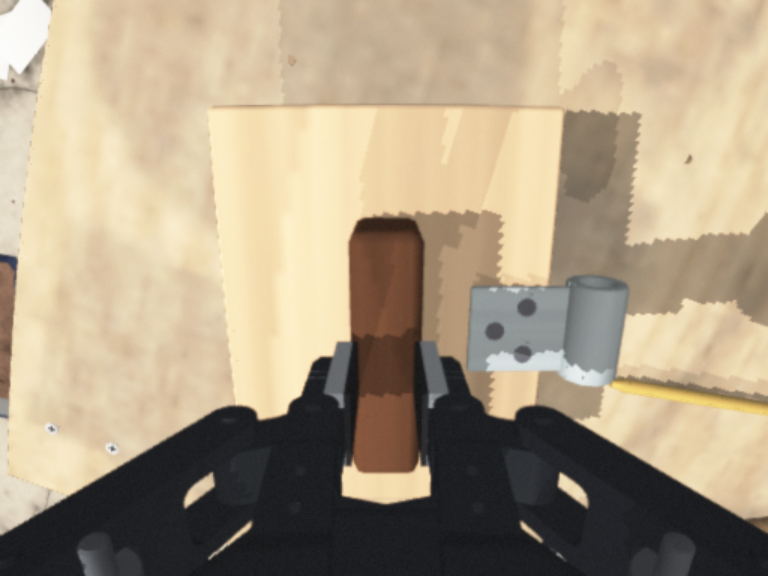

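The lid is held squarely with the bar between the pads. Its knuckle is at about (597,330) and the pin is untouched on the table. Next I lift and carry it to about 50 mm in front of the hinge.

```bash
python3 -m handwheel '[[0,[0,0,-1.5],[0,0,0]],[0,[0,0,-2],[0,0,0]],[0,[0,0,-1.5],[0,0,0]],[0,[1,0.2,-0.7],[0,0,0]],[0,[2,0.5,0],[0,0,0]],[0,[3,0.65,0],[0,0,0]],[0,[3.3,0.7,0],[0,0,0]],[0,[3.3,0.7,0],[0,0,0]],[0,[3.3,0.7,0],[0,0,0]],[0,[3.3,0.7,0],[0,0,0]],[0,[3.3,0.7,0],[0,0,0]],[0,[3.3,0.7,0],[0,0,0]],[0,[3.3,0.7,0],[0,0,0]],[0,[3,0.65,0],[0,0,0]],[0,[3,0.65,0],[0,0,0]],[0,[3,0.65,0],[0,0,0]],[0,[2.5,0.54,0],[0,0,0]],[0,[1,0.4,0],[0,0,0]],[0,[0,0,0],[0,0,0]]]'
python3 -m handwheel '[[0,[0,0,0],[0,0,2]],[0,[0,0,0],[0,0,3]],[0,[0,0,0],[0,0,3]],[0,[0,0,0],[0,0,3]],[0,[0,0,0],[0,0,3]],[0,[0,0,0],[0,0,3]],[0,[0,0,0],[0,0,3]],[0,[0,0,0],[0,0,2.2]],[0,[0,0,0],[0,0,1]],[0,[0,0,0],[0,0,0]],[0,[0,0,0],[0,0,0]],[0,[0,0,0],[0,0,0]]]'
python3 -c "
from h import *
i,im=snap('wrist','w4'); cv2.imwrite('pics/w4b.png',cv2.resize(im,(768,576))[:,:,::-1]);snap('top','t4');snap('scene','s4')"
```

```text
time_s: 7.15
eef_pos: [0.4467, 0.1055, 0.124]
orientation: [0.588, 0.809, -0.0, -0.0]
wrist_force: [0.3, -0.1, -3.2]
gripper_width: 0.0182
time_s: 8.35
eef_pos: [0.4475, 0.104, 0.1246]
orientation: [0.74, 0.673, -0.0, 0.0]
wrist_force: [1.4, -0.5, -3.2]
gripper_width: 0.0184
```

View pics/w4b.png

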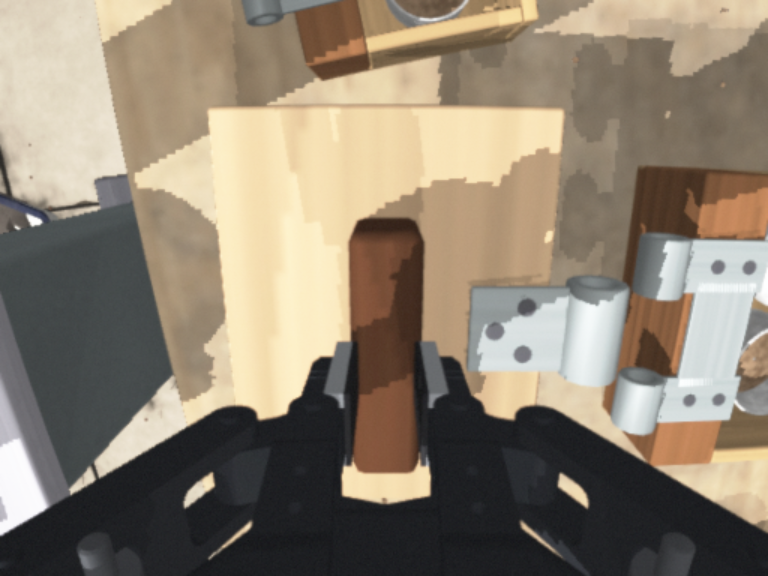

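The lid is hovering level with its knuckle at (597,330). The box knuckles are at (662,268) and (637,402), ahead and shifted toward −y. I need a magnified crop for the bore-end centres.

```bash
python3 -c "
from h import *
i,im=load('w4');t=load('t4')[1]
a=cv2.resize(im[145:295,370:500],(520,600),interpolation=cv2.INTER_CUBIC)
b=cv2.resize(t[150:270,220:276],(280,600),interpolation=cv2.INTER_CUBIC)
cv2.imwrite('pics/c4.png',np.hstack([a,b])[:,:,::-1])"
```

```text
(no output)
```

View pics/c4.png

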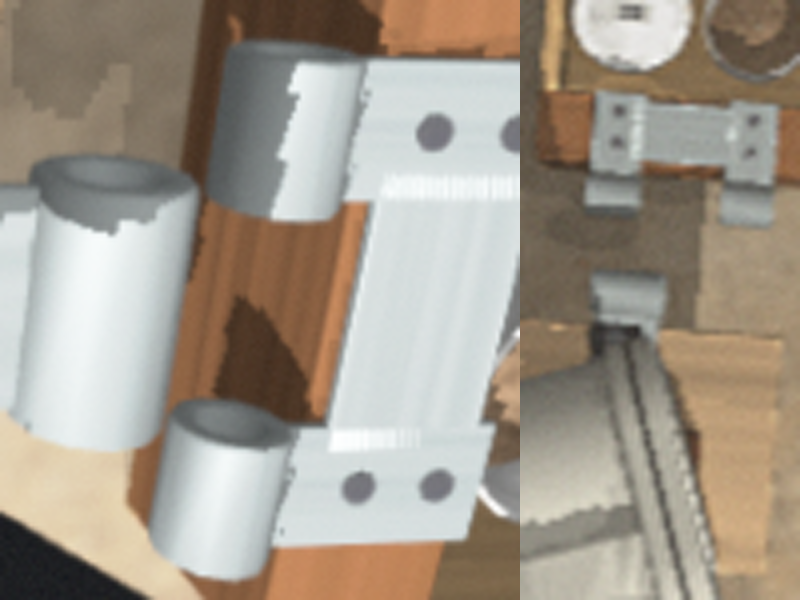

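Crop: the lid tube's end centres are at (114,180) and (82,422). The upper box tube's are at (295,55) and (277,205), and the lower box tube's are at (230,424) and (209,553). The top crop confirms the lid knuckle sits in front of the gap and offset toward +y.

```bash
cat > fit.py <<'E'
from h import *
np.set_printoptions(precision=4,suppress=True)
i,_=load('w4'); s=read_state(); e=s['eef_pos'];T=R.from_quat(s['orientation']).as_matrix(); print(e,T)
o=lambda P:(np.array(P,float)+.5)/4-.5+[370,145]
lz=e[2]-.0203
l=onz(i,o([(114,180),(82,422)]),lz+.0155); b=onz(i,o([(295,55),(277,205),(230,424),(209,553)]),.0715)
ang=lambda v:np.degrees(np.arctan2(v[1],v[0]))-90
print('lid',l,np.linalg.norm(l[0]-l[1]),ang(l[0]-l[1]),'bore in tool',T.T@(l.mean(0)-e))
print('box',b,np.linalg.norm(np.diff(b,axis=0),axis=1),ang(b[0]-b[3]),ang(b[0]-b[2]))
bb=b.mean(0); print('box bore',bb)
t,u=[load('t4')[0]]*2
q=onz(t,(np.array([(612,197),(748,207)])-[520,0]+.5)/5-.5+[220,150],.0835);print('top knk',q,q.mean(0),ang(q[0]-q[1]))
q=onz(t,(np.array([(629,298)])-[520,0]+.5)/5-.5+[220,150],lz+.0275);print('top lid knk',q)
c=onz(i,(np.array([(209,106),(562,106)])+.5)/1.5-.5,lz+.014);print('lid +y edge',c,np.linalg.norm(c[0]-c[1]),'in tool',(c-e)@T)
for n in ('0','4'):
  a=camera_info('scene')
print('proj',proj(i,[bb]))
E
python3 fit.py
```

```text
[0.4475 0.1043 0.1247] [[ 0.0935  0.9956 -0.    ]
 [ 0.9956 -0.0935 -0.0001]
 [-0.0001 -0.     -1.    ]]
lid [[0.5317 0.1141 0.1199]
 [0.5281 0.075  0.1199]] 0.039253449045095305 -5.14157899526009 bore in tool [-0.002   0.0829  0.0048]
box [[0.5875 0.1187 0.0715]
 [0.5859 0.0897 0.0715]
 [0.5797 0.0438 0.0715]
 [0.5777 0.0137 0.0715]] [0.0291 0.0463 0.0301] -5.311929329534266 -5.875257015450529
box bore [0.5827 0.0665 0.0715]
top knk [[0.5855 0.1056 0.0835]
 [0.5777 0.0296 0.0835]] [0.5816 0.0676 0.0835] -5.810814587013809
top lid knk [[0.5273 0.0956 0.1319]]
lid +y edge [[0.3927 0.1935 0.1184]
 [0.5181 0.1817 0.1184]] 0.12593427844006463 in tool [[ 0.0837 -0.0629  0.0063]
 [ 0.0837  0.063   0.0063]]
proj [[432.8085 224.3086]]
```

The tube lengths (29, 46, 30 and 39 mm) and all estimates agree well. I still have to confirm the TCP-to-lid height, since the lid could have slipped when it was lifted. I'll align y, then touch the table gently with the lid in front of the hinge and read the height.

```bash
python3 -m handwheel '[[0,[-0.8,0,1],[0,0,0]],[0,[-0.8,0,2],[0,0,0]],[0,[-0.7,0,2],[0,0,0]],[0,[0,0,2],[0,0,0]],[0,[0,0,1.5],[0,0,0]],[0,[0,0,0.8],[0,0,0]],[0,[0,0,0.4],[0,0,0]],[0,[0,0,0],[0,0,0]],[0,[0,0,0],[0,0,0]]]'
python3 -m handwheel '[[0,[0,0,0.15],[0,0,0]],[0,[0,0,0],[0,0,0]]]' | sed -n 2,4p
python3 -m handwheel '[[0,[0,0,0.15],[0,0,0]],[0,[0,0,0],[0,0,0]]]' | sed -n 2,4p
python3 -m handwheel '[[0,[0,0,0.15],[0,0,0]],[0,[0,0,0],[0,0,0]]]' | sed -n 2,4p
```

```text
time_s: 9.4
eef_pos: [0.446, 0.0815, 0.0282]
orientation: [0.739, 0.673, 0.0, 0.0]
wrist_force: [0.2, -0.1, -3.0]
gripper_width: 0.0185
eef_pos: [0.4458, 0.0815, 0.0266]
orientation: [0.739, 0.673, 0.0, 0.0]
wrist_force: [1.0, -0.1, -3.4]
eef_pos: [0.4453, 0.0815, 0.0247]
orientation: [0.739, 0.673, 0.0, 0.0]
wrist_force: [0.1, 0.7, -3.8]
eef_pos: [0.4452, 0.0814, 0.023]
orientation: [0.739, 0.673, -0.0, -0.0]
wrist_force: [0.4, 0.4, -3.9]
```

```bash
for k in 1; do python3 -m handwheel '[[0,[0,0,0.1],[0,0,0]],[0,[0,0,0],[0,0,0]]]' | sed -n 2,4p; done
python3 -m handwheel '[[0,[0,0,0.1],[0,0,0]],[0,[0,0,0],[0,0,0]]]' | sed -n 2,4p
python3 -m handwheel '[[0,[0,0,0.1],[0,0,0]],[0,[0,0,0],[0,0,0]]]' | sed -n 2,4p
python3 -m handwheel '[[0,[0,0,0.1],[0,0,0]],[0,[0,0,0],[0,0,0]]]' | sed -n 2,4p
```

```text
eef_pos: [0.4453, 0.0814, 0.0221]
orientation: [0.74, 0.673, -0.0, -0.0]
wrist_force: [-0.3, 0.0, -3.3]
eef_pos: [0.4452, 0.0814, 0.0211]
orientation: [0.74, 0.673, -0.0, -0.0]
wrist_force: [-0.4, -0.3, -3.7]
eef_pos: [0.4455, 0.0814, 0.0205]
orientation: [0.739, 0.673, 0.0, 0.0]
wrist_force: [-0.3, -0.2, -0.3]
eef_pos: [0.4455, 0.0814, 0.0203]
orientation: [0.739, 0.673, 0.0, 0.0]
wrist_force: [-3.1, -0.4, 7.9]
```

Contact at TCP z ≈ 0.0206, so there was no slip and the lid is level. I raise to the hinge height, advance 30 mm, then look.

```bash
python3 -m handwheel '[[0,[0,0,-0.75],[0,0,0]],[0,[0,0,-1.5],[0,0,0]],[0,[0,0,-2],[0,0,0]],[0,[0,0,-1.1],[0,0,0]],[0,[0,0,-0.4],[0,0,0]],[0,[0,0.6,0],[0,0,-0.1]],[0,[0,0.9,0],[0,0,0]],[0,[0,0.9,0],[0,0,0]],[0,[0,0.6,0],[0,0,0]],[0,[0,0,0],[0,0,0]],[0,[0,0,0],[0,0,0]],[0,[0,0,0],[0,0,0]]]'
python3 -c "
from h import *
i,im=snap('wrist','w5'); t=snap('top','t5')[1]
a=cv2.resize(im[145:295,370:500],(520,600),interpolation=cv2.INTER_CUBIC)
b=cv2.resize(t[150:270,220:276],(280,600),interpolation=cv2.INTER_CUBIC)
cv2.imwrite('pics/c5.png',np.hstack([a,b])[:,:,::-1])"
```

```text
time_s: 12.0
eef_pos: [0.4746, 0.0786, 0.0764]
orientation: [0.739, 0.674, -0.0, -0.0]
wrist_force: [-0.3, 0.8, -3.6]
gripper_width: 0.0182
```

View pics/c5.png

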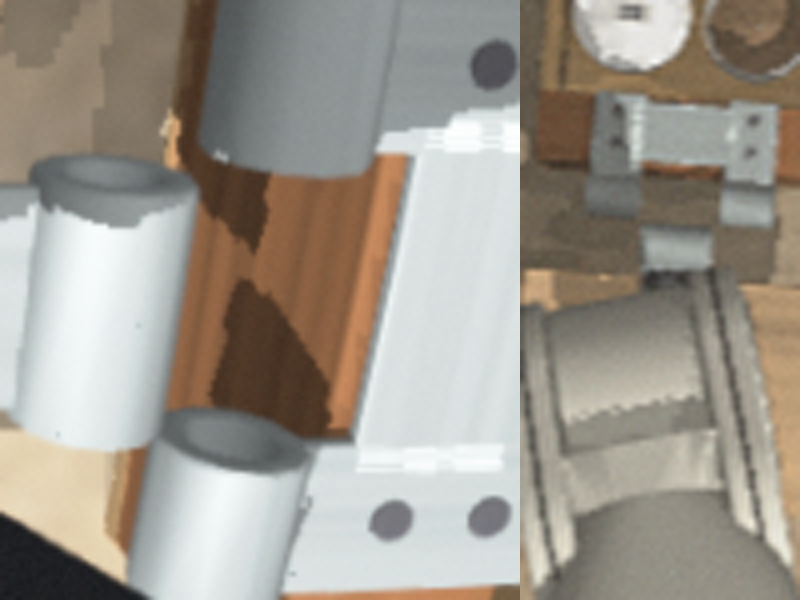

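The lid tube is unchanged in the tool, with end centres at (114,180) and (82,422). The box's inner tube ends are now at (284,159) and (234,441), and the top crop shows the lid knuckle heading centrally into the gap.

```bash
python3 - <<'E'
from h import *
np.set_printoptions(precision=4,suppress=True)
i,_=load('w5'); s=read_state(); e=s['eef_pos'];T=R.from_quat(s['orientation']).as_matrix()
o=lambda P:(np.array(P,float)+.5)/4-.5+[370,145]
P=onz(i,o([(114,180),(82,422),(284,159),(234,441)]),.0715)
l,b=P[:2],P[2:]
ang=lambda v:np.degrees(np.arctan2(v[1],v[0]))-90
print(P,np.linalg.norm(l[0]-l[1]),np.linalg.norm(b[0]-b[1]),ang(l[0]-l[1]),ang(b[0]-b[1]))
print('delta tool cm',100*T.T@(b.mean(0)-l.mean(0)))
t=load('t5')[0]
q=onz(t,(np.array([(612,197),(748,207),(678,246)])-[520,0]+.5)/5-.5+[220,150],.0835)
print('top delta tool cm',100*T.T@(q[:2].mean(0)-q[2]))
E
```

```text
[[0.5588 0.0888 0.0715]
 [0.5554 0.0497 0.0715]
 [0.5849 0.0896 0.0715]
 [0.5805 0.0435 0.0715]] 0.03926618000380543 0.046336305936701634 -5.038051355071758 -5.435452964471338
delta tool cm [-0.0305  2.5694 -0.0013]
top delta tool cm [ 0.0503  2.4695 -0.0012]
```

Both cameras agree: straight forward about 25 mm, with the sideways error below 1 mm.

```bash
python3 -m handwheel '[[0,[0,0.3,0],[0,0,0.1]],[0,[0,0.4,0],[0,0,0]],[0,[0,0.4,0],[0,0,0]],[0,[0,0.2,0],[0,0,0]],[0,[0,0,0],[0,0,0]]]'
python3 -m handwheel '[[0,[0,0.3,0],[0,0,0]],[0,[0,0.4,0],[0,0,0]],[0,[0,0.3,0],[0,0,0]],[0,[0,0.2,0],[0,0,0]],[0,[0,0,0],[0,0,0]],[0,[0,0,0],[0,0,0]],[0,[0,0,0],[0,0,0]]]'
python3 -c "
from h import *
i,im=snap('wrist','w6'); t=snap('top','t6')[1]; print(read_state()['joint_pos'])
a=cv2.resize(im[145:295,370:500],(520,600),interpolation=cv2.INTER_CUBIC)
b=cv2.resize(t[150:270,220:276],(280,600),interpolation=cv2.INTER_CUBIC)
cv2.imwrite('pics/c6.png',np.hstack([a,b])[:,:,::-1])"
```

```text
time_s: 12.6
eef_pos: [0.4887, 0.0774, 0.0767]
orientation: [0.74, 0.673, 0.0, 0.0]
wrist_force: [-0.3, 1.0, -3.4]
gripper_width: 0.0186
time_s: 13.3
eef_pos: [0.4999, 0.0763, 0.0766]
orientation: [0.739, 0.673, -0.0, -0.0]
wrist_force: [0.4, 0.6, -4.5]
gripper_width: 0.0187
[ 1.51491293e-01  3.45945843e-01 -2.00570119e-01  1.02445226e+00
 -1.99937943e-05  1.81608556e+00]
```

View pics/c6.png

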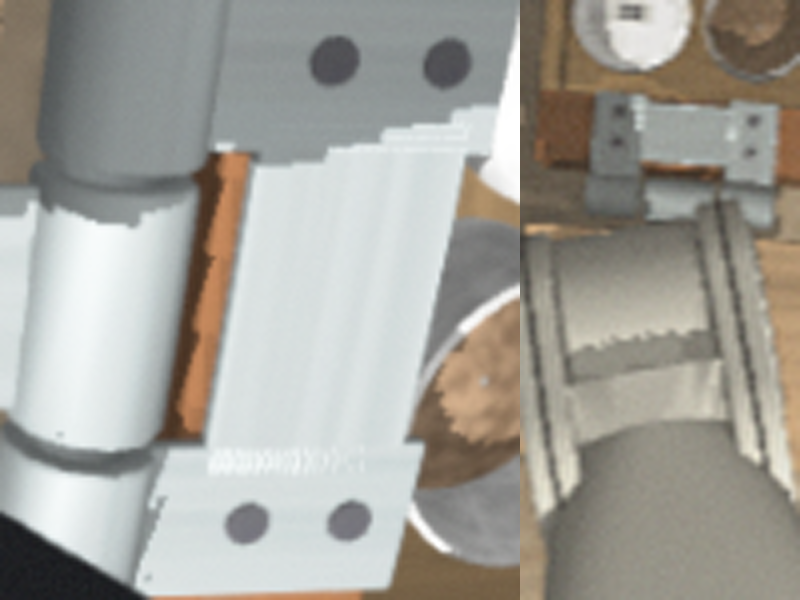

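The knuckle sits between the box knuckles. The tube outlines are collinear to within about 1 mm, with slits visible on both sides at crop (120,175) and (75,445). I hold for a second and check for drift and force.

```bash
python3 -m handwheel '[[0,[0,0.04,0],[0,0,0]],[0,[0,0,0],[0,0,0]],[0,[0,0,0],[0,0,0]],[0,[0,0,0],[0,0,0]],[0,[0,0,0],[0,0,0]],[0,[0,0,0],[0,0,0]],[0,[0,0,0],[0,0,0]],[0,[0,0,0],[0,0,0]],[0,[0,0,0],[0,0,0]],[0,[0,0,0],[0,0,0]]]'
python3 - <<'E'
from h import *
i,im=snap('wrist','w7'); print(proj(i,[[.5825,.0668,.0715]]), np.abs(im[145:295,370:500].astype(int)-load('w6')[1][145:295,370:500]).mean())
ti,t=snap('top','t7'); a=load('top0')[1]
for n,(x,y,w) in dict(tin=(316,117,50),pin=(365,125,30),beaker=(100,165,55)).items(): print(n,np.abs(t[y:y+w,x:x+w].astype(int)-a[y:y+w,x:x+w]).mean())
s=read_state();print(s['wrist_force'],s['joint_vel'],s['eef_pos'])
E
```

```text
time_s: 14.4
eef_pos: [0.5005, 0.0763, 0.0767]
orientation: [0.739, 0.673, -0.0, -0.0]
wrist_force: [0.5, -0.7, -3.9]
gripper_width: 0.0186
[[393.0980286  220.61789652]] 4.350307692307692
tin 34.14573333333333
pin 15.466296296296296
beaker 6.413553719008265
[ 0.03573387  0.50027167 -3.19486788] [ 0.00066344  0.00125657  0.00055739 -0.00082682 -0.00187938  0.00039466] [0.5005066  0.07628791 0.07669414]
```

The predicted box-bore pixel (393,221) matches the lid-bore pixel (394,220). The tin patch changed, which is probably the arm's shadow, so one last look.

```bash
python3 -c "
from h import *
f=lambda n:cv2.resize(load(n)[1][110:200,90:410],(800,225))
cv2.imwrite('pics/d7.png',np.vstack([f('top0'),f('t7')])[:,:,::-1])"
```

```text
(no output)
```

View pics/d7.png

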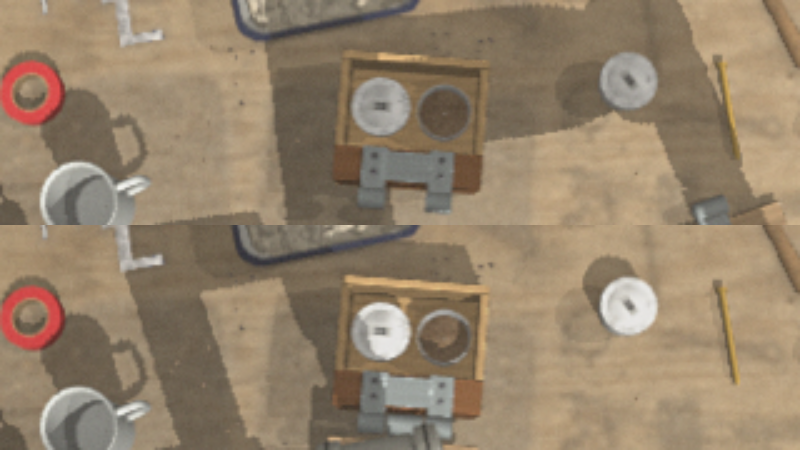

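The tin (628,80), pin (728,107) and beaker (80,195) are in the same places before and after; only the shadows changed. I'm handing in.

```bash
python3 -c "
from cell import sign_off; print(sign_off())"
```

```text
the job is handed in; nothing more can be done
None
```

I picked up the lid by its pull bar at 70 N grip and brought it, level and bar side up, to the near side of the box. Its knuckle now sits between the box's two knuckles. I handed in at about 14.5 s of the 48 s allowed, with the arm still holding the lid; no verdict is given.

**Last checks**
- **Alignment:** the lid bore was within about 1 pixel (roughly 0.5 mm) of the box bore in the wrist image. The tube outlines line up to about 1 mm, with a visible slit on both sides.
- **Height:** I touched the lid gently to the table (about 8 N) partway through to confirm it had not slipped in the grip. That set the final height at hinge level.
- **Axes:** the lid and box hinge axes are parallel within about 0.5°.
- **Steadiness:** the arm was still, and the wrist force was only the lid's weight, 3–4 N, with no sign of pressing on the box.
- **Other things:** the pin, beaker and tin are where they started; only shadows changed in the top view.

**Disagreements**
- The gripper read 18.5 mm on a bar listed as 24 mm, but the grip held firm throughout.
- The top and wrist cameras differed by about 1 mm in the last offset; I went in between the two.

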